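# Sweep a stray spacer out of a housing's seam channel

## Task

A small steel spacer has dropped into the U-shaped seam channel on top of the aluminium housing. Take the probe with the square grip out of the tool block, put its tip down in the channel at the closed end and run it slowly (about 3 cm/s, gently, never above 10 cm/s while in the channel) along the whole channel to the open end, so that it pushes the spacer ahead of it and out into the catch tray. Then slide the probe all the way back into its tube in the tool block and let go; touch the spacer only with the probe, never let it jump out over the channel's rim, and leave the casting, bottle, bearing ring and flange where they are.

Things in the scene. Friction and masses are not known exactly. Their poses are not given: they have to be found in the camera images.
- housing: Fixed aluminium housing, 120 (x) by 150 (y) by 45 mm high; origin: centre of its underside, z up. All mm below are in this frame. A U-shaped channel in its top is 16 wide, 10 deep (floor z 35), a dark seam line along its middle; it runs from seam_start through the two bends to seam_exit. A turret of radius 20 at (0, -12) stands inside the U up to z 93.
- seam_start (a point): Closed end of the channel, on its floor, at housing (-35, -50), 8 mm from the end wall: the tip starts here. From here the centre line runs straight along +y at x = -35 to y = 18
- bend_one (a point): Middle of the first bend, on the channel's floor. Centre line: quarter circle of radius 27 mm about housing (-8, 18), then straight along +x at y = 45 from x = -8 to 8
- bend_two (a point): Middle of the second bend, on the channel's floor. Centre line: quarter circle of radius 27 mm about housing (8, 18), then straight along -y at x = 35 to seam_exit
- seam_exit (a point): Open end of the channel, on its floor at the edge of the housing's -y side, at housing (35, -75), above the catch tray
- tray_floor (a point): Middle of the floor of the steel catch tray fixed below the open end: housing x 3 to 67, y -137 to -75, walls 3 mm thick and 27 mm high, floor 4 mm above the table
- spacer: Loose steel spacer, a smooth, lightly oiled disc 14 mm in diameter and 8 mm high, lying flat in the first straight of the channel, below the rim. Origin at the centre of its underside, z up
- tool_block: Fixed grey block, 104 (x) by 44 (y) by 50 mm high, origin at the centre of its underside. In its middle the probe's vertical tube (bore 13 mm, straight through to the table); two other tools with round grips (15 mm in diameter, fixed) stand in it at x = -38 and x = +38 mm, up to 114 mm above the table
- tube_mouth (a point): Centre of the mouth of the probe's tube, on the top of the tool block, 50 mm above the table
- probe: Loose probe, 60 g, 112 mm long, standing in its tube at the start. Origin at the centre of the flat tip, z along the probe towards its grip: round rod 10 mm in diameter from 0 to 47 mm, collar 22 mm in diameter from 47 to 52 mm (rests on the tool block), square grip 16 by 16 mm from 52 to 112 mm with sides along the probe's x and y
- probe_tip (a point): Centre of the probe's tip (same point as its origin)
- casting: Bystander: loose aluminium casting, square foot 75 by 75 by 50 mm with a round turret, 106 mm high in all; origin under its centre
- bottle: Bystander: closed amber bottle, 52 mm in diameter, 130 mm high; origin under its centre
- bearing_ring: Bystander: steel ring lying flat, 68 mm outside, 50 mm inside, 16 mm high; origin under its centre
- flange: Bystander: loose aluminium flange, disc 68 mm in diameter and 10 mm thick with a 36 mm hub, 35 mm high in all; origin under its centre
Things that resemble listed ones, but are neither listed nor needed, are in the scene too. Leave any pink look-alike of the housing alone.

How it is judged:
By the outcome, as a careful person would: the job done as asked, in the order asked, and still so for the second after the job is handed in, with the robot touching nothing.
It also fails if it takes over 72 s, if anything falls off the work surface, if the arm or the gripper's body presses on something with over 40 N, if the wrist force passes 120 N, or if a joint passes its speed limit or range.

## Robot

A 7-joint arm with a two-finger parallel gripper is mounted at the origin on the work surface. World frame = base frame: x ahead of the robot, y to its left, z up, the work surface at z = 0. Lengths are in m, angles in rad, forces in N, time in s.
With the tool pointing down it reaches from about 0.4 to 0.85 m from the base axis. Payload 6.9 kg.
Tool frame: the origin (TCP) lies at the very end of the fingers, on their centre line; the grasp point (between the pads) lies behind it (grip_depth is the z of the grasp point in the tool frame, in m); z points along the fingers, y is the line along which they close (so a half turn about z gives the same grasp; the last joint's range is limited). The gripper opens to 85 mm and grips with 20 to 120 N. Pads are 22 mm wide; open, the fingers measure 114 mm over their backs; the gripper's body (76 mm by 85 mm) begins 54 mm behind the grasp point. The pads swing forward as they close: fully open they stand 13 mm farther back than shut.
Start: joints at [1.292, 0.507, -0.238, 1.5, 0.126, 1.149, -0.155], TCP at [0.235, -0.579, 0.231] pointing down, gripper open.
Joint ranges: [-3.08, 3.08], [-0.24, 2.05], [-1.43, 1.35], [0, 2.5], [-1.52, 4.66], [0.17, 1.96], [-2.89, 2.89]. Speed limits (rad/s): [2.39, 2.39, 3.14, 3.14, 3.14, 3.14, 3.14].

## Interface

Orientations are given as a 3x3 rotation matrix whose columns are the frame's x, y, z axes.
In Python, from cell import observe, read_camera, sign_off, grip_depth gives the robot as it stands. The module is installed in compiled form; this text tells all that it offers.
- The arm moves only by the shell command python3 -m pendant 'ROWS' [OPENING] [FORCE]. ROWS is JSON, a list of rows, each an object of numbers: "dx", "dy", "dz": the shift along the tool's x, y, z each as a share of 500 mm, from -1 to 1; "wx", "wy", "wz": the turn, a rotation vector about the tool's x, y, z each as a share of 360 degrees, from -1 to 1. A call has 1 to 8 rows; each row is the pose to reach, as a shift and turn from the pose commanded when the call began, along the tool's axes at that moment, turning the shorter way round; what a row does not reach only later rows make up. A row lasts 1/10 s, in which the tool goes at most 50 mm and 8.59 degrees, less where a joint would pass 70% of its speed; a pose out of reach is approached as far as the arm can. A call with a number of a shift or a turn outside -1 to 1 is refused whole. A call with a gripper value outside its range is refused whole. OPENING is the opening, from 0 (shut) to 1 (fully open), set as the call begins (- or left out, the last holds). The fingers move at their own pace and stop on an object; FORCE is the grip in N (left out, the last holds). Time passes only in rows, so rows that repeat a pose let the fingers close. It gives the time, the measured TCP pose, the force, the opening and the grip force at its end, in the units of the state.
- observe(): the state, without advancing time (a new reading comes with each control period).
- read_camera(name): name is "side" or "top"; returns a dict with "pixels" (400x640x3 uint8, blue, green, red), "camera_matrix" (3x3 intrinsics, pixels), "cam_to_world" (4x4, takes a point from camera to world coordinates). Camera axes: x right, y down, z forward; pixel columns grow to the right and rows downward; lengths in m; the calibration is good to about 2 mm. A picture is of the moment at which its call begins. There is no depth.
- sign_off(): hands the job in; it is judged then, once.
The state is a dict: "t": time; "joints": joint angles; "joint_vel": joint speeds; "joint_torque": joint torques, N m; "position": TCP position; "tool_rot": TCP orientation; "ft_force": force on the tool from outside, world axes, zero at the start; "moment": the same for the moment, N m; "gripper_width": finger opening in m; "finger_force": force on a finger pad.
Only numpy, scipy, OpenCV 4.12 (cv2) and the standard library are available. Lean on these libraries where they do the work, as an engineer would, in place of code of your own. Each camera call takes 0.05 s, during which the arm holds its last target. There are 200 camera calls.

## Working session

There is one attempt and no reset: what is moved stays moved. The work goes in short steps, Python scripts to look and compute and a shell command to move; the robot and the scene stay as the last step left them, time stands still between calls to the robot, and variables do not carry over. Pictures are saved under pics/ and viewed, at most 10 in all, crops included, and the job is handed in when it is done.

```bash
mkdir -p pics; python3 - <<'E'
from cell import observe, read_camera, grip_depth
import cv2,numpy as np
print(grip_depth); s=observe(); print(s)
for n in ("top","side"):
    c=read_camera(n); cv2.imwrite(f"pics/{n}0.png",c["pixels"]); np.savez(f"{n}.npz",**c)
    print(n,c["camera_matrix"].tolist(),c["cam_to_world"].round(4).tolist())
E
```

```text
-0.0187
{'t': 0.0, 'joints': array([ 1.29153542,  0.50836398, -0.23749436,  1.50112662,  0.12571966,
        1.14886825, -0.15481023]), 'joint_vel': array([ 1.12434827e-04,  5.46430868e-05, -1.26972052e-03, -8.26379664e-05,
        2.03391812e-03,  8.65450353e-04, -5.45362284e-04]), 'joint_torque': array([-7.91383036e-05, -6.20592356e+01, -2.18603790e+00, -2.49660355e+01,
        1.29284797e-02,  1.18814813e-02,  2.75521370e-05]), 'position': array([ 0.23431058, -0.57889011,  0.23041451]), 'tool_rot': array([[ 9.26892744e-01,  3.75325623e-01, -7.20038777e-04],
       [ 3.75326309e-01, -9.26891323e-01,  1.62397077e-03],
       [-5.78798545e-05, -1.77549622e-03, -9.99998422e-01]]), 'ft_force': array([ 1.09829142,  0.08760424, -0.17889107]), 'moment': array([ 0.02348705,  0.00178403, -0.03516067]), 'finger_force': 0.0, 'gripper_width': 0.08529180120583661}
top [[420.50466097994297, 0.0, 312.5727137587402], [0.0, 420.50466097994297, 206.06209137012195], [0.0, 0.0, 1.0]] [[0.0274, -0.9964, 0.0799, 0.4272], [-0.9996, -0.0269, 0.0076, 0.004], [-0.0054, -0.0801, -0.9968, 1.167], [0.0, 0.0, 0.0, 1.0]]
side [[477.78044761140495, 0.0, 317.39225864470643], [0.0, 477.78044761140495, 205.29820098975924], [0.0, 0.0, 1.0]] [[-0.9942, -0.0558, 0.0914, 0.391], [-0.1064, 0.6133, -0.7826, 1.0298], [-0.0124, -0.7878, -0.6157, 0.8798], [0.0, 0.0, 0.0, 1.0]]
```

View pics/top0.png

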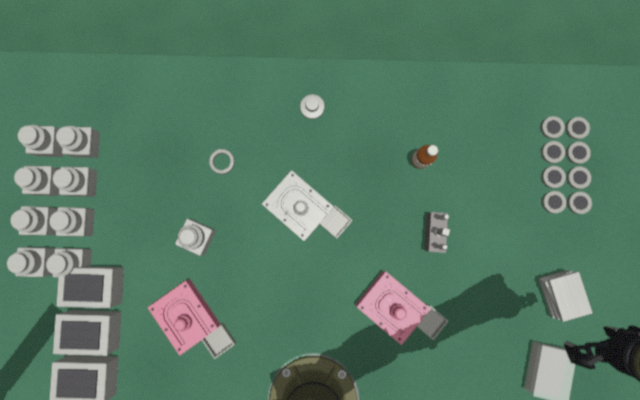

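View pics/side0.png

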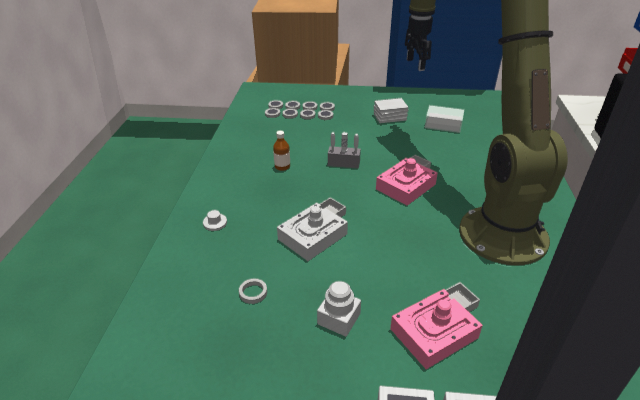

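The top view shows the white housing at about (300,207), its tray at (336,221) and the tool block at (437,232). In the side view they are at (313,228) and (344,155). I'll enlarge both.

```bash
python3 - <<'E'
import cv2,numpy as np
t=cv2.imread("pics/top0.png"); s=cv2.imread("pics/side0.png")
f=lambda im,x,y,w,h,k:cv2.resize(im[y:y+h,x:x+w],(w*k,h*k),interpolation=cv2.INTER_CUBIC)
a=f(t,256,165,100,80,4);b=f(s,272,192,100,75,4);c=f(t,412,202,50,60,5);d=f(s,318,125,60,50,5)
o=np.zeros((600,800,3),np.uint8)
o[:320,:400]=a;o[:300,400:]=b;o[320:600,:250]=c[:280];o[320:570,300:600]=d
cv2.imwrite("pics/c1.png",o)
E
```

```text
(no output)
```

View pics/c1.png

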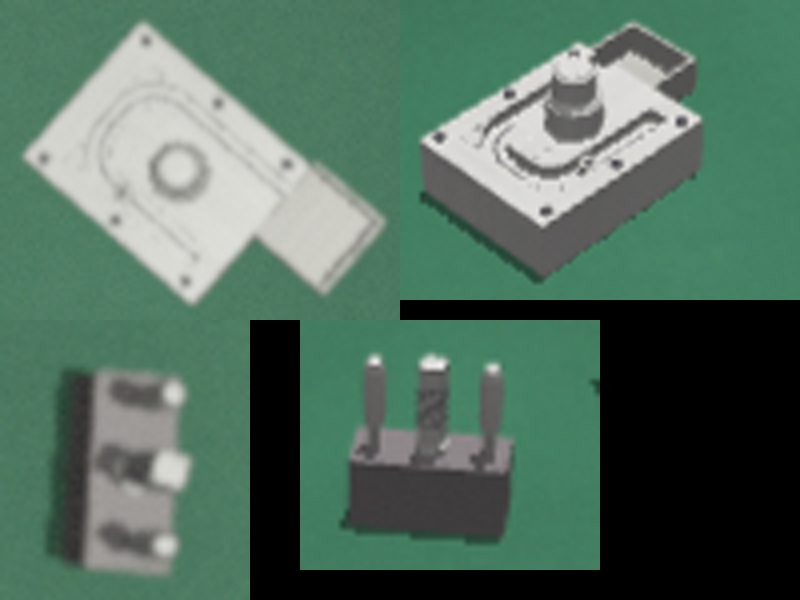

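Crop: the housing's far corners are at about top-view px (292,170), (262,204) and (304,241). The tray is at lower right, so +x points to the upper right. The seam starts at (305,229), with the spacer probably near (286,212). The probe's square top is at (446,232), between the round tools at (446,217) and (445,247).

```bash
cat > h.py <<'E'
import cv2,numpy as np
def load(n): return dict(np.load(f"{n}.npz"))
def ray(c,u,v):
    d=c["cam_to_world"][:3,:3]@np.linalg.solve(c["camera_matrix"],[u,v,1.]); return c["cam_to_world"][:3,3],d
def onz(c,u,v,z):
    o,d=ray(c,u,v); return o+d*(z-o[2])/d[2]
def proj(c,p):
    M=np.linalg.inv(c["cam_to_world"]); q=c["camera_matrix"]@(M[:3,:3]@p+M[:3,3]); return q[:2]/q[2]
def tri(c1,p1,c2,p2):
    o1,d1=ray(c1,*p1);o2,d2=ray(c2,*p2)
    s=np.linalg.lstsq(np.c_[d1,-d2],o2-o1,rcond=None)[0]; a=o1+s[0]*d1;b=o2+s[1]*d2
    return (a+b)/2,np.linalg.norm(a-b)
def blobs(im,box,th,amin=3):
    x,y,w,h=box; g=cv2.resize(cv2.cvtColor(im[y:y+h,x:x+w],cv2.COLOR_BGR2GRAY),None,fx=8,fy=8,interpolation=cv2.INTER_CUBIC)
    n,l,st,ce=cv2.connectedComponentsWithStats((g>th).astype(np.uint8))
    return [((ce[i]+.5)/8-.5+[x,y], st[i,4]/64, cv2.minAreaRect(cv2.findNonZero((l==i).astype(np.uint8)))) for i in range(1,n) if st[i,4]/64>amin]
def contour(im,box):
    x,y,w,h=box; p=cv2.resize(im[y:y+h,x:x+w],None,fx=8,fy=8,interpolation=cv2.INTER_CUBIC).astype(int)
    m=((p[...,2]-p[...,1])>-25).astype(np.uint8)   # non-green
    c=max(cv2.findContours(m,cv2.RETR_EXTERNAL,cv2.CHAIN_APPROX_NONE)[0],key=cv2.contourArea)[:,0]
    return (c+.5)/8-.5+[x,y]
def edge(c,cam,A,B,z):
    """line fit of contour points near segment A-B (px), middle 80%, cast to z"""
    A=np.array(A,float);B=np.array(B,float);L=np.linalg.norm(B-A);t=(B-A)/L;n=np.array([-t[1],t[0]])
    q=c-A;s=q@t;k=(s>.1*L)&(s<.9*L)&(abs(q@n)<3)
    w=np.array([onz(cam,u,v,z)[:2] for u,v in c[k]]).astype(np.float32)
    vx,vy,px,py=cv2.fitLine(w,cv2.DIST_HUBER,0,1e-5,1e-5).ravel()
    return np.array([px,py]),np.array([vx,vy])
E
python3 - <<'E'
from h import *
T,S=load("top"),load("side")
c=contour(T["pixels"],(250,160,110,90))
P=lambda x,y:(256+x/4,165+y/4)
up,lf,bt,rt=P(143,22),P(23,156),P(192,303),P(305,160)
E=[edge(c,T,a,b,.045) for a,b in((lf,up),(lf,bt),(up,rt))]
for p,d in E: print(p.round(4),np.degrees(np.arctan2(d[1],d[0])).round(2))
X=lambda a,b: a[0]+a[1]*np.linalg.solve(np.c_[a[1],-b[1]],b[0]-a[0])[0]
cl,cu=X(E[0],E[1]),X(E[0],E[2]); print("corners",cl,cu,"w",np.linalg.norm(cl-cu))
ex=cu-cl; ex/=np.linalg.norm(ex)
# tail corner at -y,-x: bottom edge
Eb=edge(c,T,bt,P(262,235),.045); cb=X(E[1],Eb); print("cb",cb,np.linalg.norm(cb-cl))
print("block top")
for b in blobs(T["pixels"],(425,205,30,50),190): print(b[0],b[1],b[2][1:],onz(T,*b[0],.1145).round(4))
print("block side")
for b in blobs(S["pixels"],(325,128,40,22),190,1): print(b[0],b[1],onz(S,*b[0],.114).round(4))
cb_=contour(T["pixels"],(415,200,45,60))
# side view housing corners: project estimate
ey=np.array([-ex[1],ex[0]]); 
H=(cl+cu)/2-ey*.075; print("H",H,"yaw",np.degrees(np.arctan2(ex[1],ex[0])))
for n,C in(("top",T),("side",S)):
    for x,y in((-60,75),(60,75),(-60,-75),(60,-75),(-35,-50),(-35,-30),(-35,0),(35,-75)):
        z=.045 if abs(x)==60 else .035
        print(n,x,y,proj(C,np.r_[H+ex*x/1e3+ey*y/1e3,z]).round(1))
    print(n,"turret",proj(C,np.r_[H-ey*.012,.093]).round(1))
E
```

```text
[0.568  0.1129] -39.43
[0.47   0.0918] 50.52
[0.5677 0.0153] 50.58
corners [0.51995176 0.15239176] [0.6157086  0.07366448] w 0.12396514
cb [0.42181492 0.0332698 ] 0.15434015
block top
[446.2625558  216.26981027] 7.0 ((25.61444664001465, 21.187259674072266), 71.56504821777344) [ 0.495  -0.3231  0.1145]
[445.6299013 231.3635411] 28.890625 ((46.071449279785156, 46.26301574707031), 16.699241638183594) [ 0.4572 -0.3216  0.1145]
[444.59833333 246.63083333] 7.03125 ((22.0, 24.0), 90.0) [ 0.4192 -0.3191  0.1145]
block side
[344.21136578 133.22081758] 8.265625 [ 0.4588 -0.3263  0.114 ]
[332.51915323 132.70766129] 1.9375 [ 0.4966 -0.3265  0.114 ]
[356.15230583 134.13652913] 1.609375 [ 0.4203 -0.3237  0.114 ]
H [0.5201995  0.05509439] yaw -39.425617
top -60 75 [260.9 203.1]
top 60 75 [290.4 169.6]
top -60 -75 [303.1 239.9]
top 60 -75 [332.6 205.9]
top -35 -50 [302.3 226.7]
top -35 -30 [296.7 221.9]
top -35 0 [288.3 214.6]
top 35 -75 [326.3 213.2]
top turret [299.4 206. ]
side -60 75 [307.2 249.2]
side 60 75 [276.4 227.5]
side -60 -75 [347.3 222.2]
side 60 -75 [316.4 203.1]
side -35 -50 [334.2 225. ]
side -35 -30 [329.1 228.4]
side -35 0 [321.2 233.7]
side 35 -75 [322.6 209.7]
side turret [315.  208.9]
```

```bash
python3 -m pendant '[{"dx":0.06,"dy":-0.03,"wz":0.015},{"dx":0.14,"dy":-0.07,"wz":0.03},{"dx":0.22,"dy":-0.11,"wz":0.045},{"dx":0.3,"dy":-0.15,"wz":0.06},{"dx":0.38,"dy":-0.19,"wz":0.075},{"dx":0.46,"dy":-0.23,"wz":0.09},{"dx":0.54,"dy":-0.27,"wz":0.1},{"dx":0.606,"dy":-0.306,"wz":0.103}]' 1 60; python3 -m pendant '[{},{},{}]'
python3 - <<'E'
from cell import observe,read_camera
import numpy as np,cv2
s=observe();print(s['t'],s['position'],s['tool_rot'].round(4),s['joints'].round(2))
for n in("top","side"):
    c=read_camera(n);np.savez(n+"1.npz",**c)
f=lambda n,x,y:cv2.resize(np.load(n+"1.npz")["pixels"][y:y+100,x:x+65],None,fx=6,fy=6,interpolation=cv2.INTER_CUBIC)
cv2.imwrite("pics/g1.png",np.hstack([f("top",410,185),f("side",312,75)]))
E
```

```text
0.1 [ 0.23434386 -0.5789043   0.2305248 ] [[ 9.269e-01  3.754e-01 -7.000e-04]
 [ 3.754e-01 -9.269e-01  1.500e-03]
 [-0.000e+00 -1.600e-03 -1.000e+00]] [ 1.29  0.51 -0.24  1.5   0.13  1.15 -0.15]$[0]: bad value
$[0]: bad value
```

View pics/g1.png

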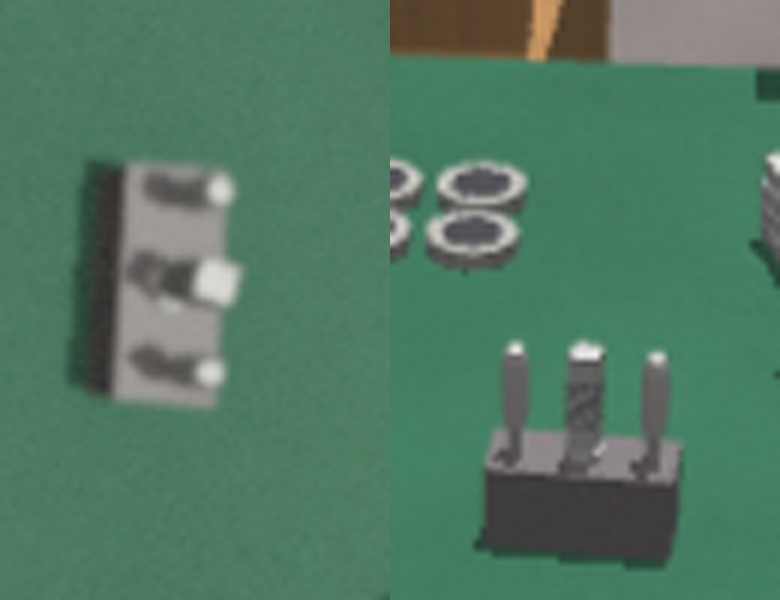

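The rows were refused, so it seems all six numbers are required. The picture confirms the grip's top at px (446,232), turned about 15°.

```bash
python3 -m pendant '[{"dx":0.06,"dy":-0.03,"dz":0,"wx":0,"wy":0,"wz":0.015},{"dx":0.14,"dy":-0.07,"dz":0,"wx":0,"wy":0,"wz":0.03},{"dx":0.22,"dy":-0.11,"dz":0,"wx":0,"wy":0,"wz":0.045},{"dx":0.3,"dy":-0.15,"dz":0,"wx":0,"wy":0,"wz":0.06},{"dx":0.38,"dy":-0.19,"dz":0,"wx":0,"wy":0,"wz":0.075},{"dx":0.46,"dy":-0.23,"dz":0,"wx":0,"wy":0,"wz":0.09},{"dx":0.54,"dy":-0.27,"dz":0,"wx":0,"wy":0,"wz":0.1},{"dx":0.606,"dy":-0.306,"dz":0,"wx":0,"wy":0,"wz":0.103}]' 1 60; python3 -m pendant '[{"dx":0,"dy":0,"dz":0,"wx":0,"wy":0,"wz":0},{"dx":0,"dy":0,"dz":0,"wx":0,"wy":0,"wz":0},{"dx":0,"dy":0,"dz":0,"wx":0,"wy":0,"wz":0},{"dx":0,"dy":0,"dz":0,"wx":0,"wy":0,"wz":0}]'
python3 - <<'E'
from cell import observe,read_camera
import numpy as np,cv2
s=observe();print(s['t'],s['position'],s['tool_rot'].round(4),s['joints'].round(2))
for n in("top","side"):
    c=read_camera(n);np.savez(n+"1.npz",**c)
f=lambda n,x,y:cv2.resize(np.load(n+"1.npz")["pixels"][y:y+100,x:x+65],None,fx=6,fy=6,interpolation=cv2.INTER_CUBIC)
cv2.imwrite("pics/g2.png",np.hstack([f("top",410,185),f("side",312,75)]))
E
```

```text
t: 1.0
position: [0.4596, -0.3213, 0.2313]
tool_rot: [[0.966, -0.26, 0.0], [-0.26, -0.966, 0.001], [0.0, -0.001, -1.0]]
ft_force: [0.1, -0.8, 0.7]
gripper_width: 0.0854
finger_force: 0.0
t: 1.4
position: [0.4569, -0.3253, 0.2312]
tool_rot: [[0.965, -0.262, -0.001], [-0.262, -0.965, -0.0], [-0.0, 0.001, -1.0]]
ft_force: [-0.5, 0.5, -0.1]
gripper_width: 0.0853
finger_force: 0.0
1.4 [ 0.45686282 -0.32525193  0.23121268] [[ 9.651e-01 -2.619e-01 -6.000e-04]
 [-2.619e-01 -9.651e-01 -5.000e-04]
 [-4.000e-04  6.000e-04 -1.000e+00]] [ 0.67  0.4  -0.14  1.67  0.06  1.07 -1.32]
```

View pics/g2.png

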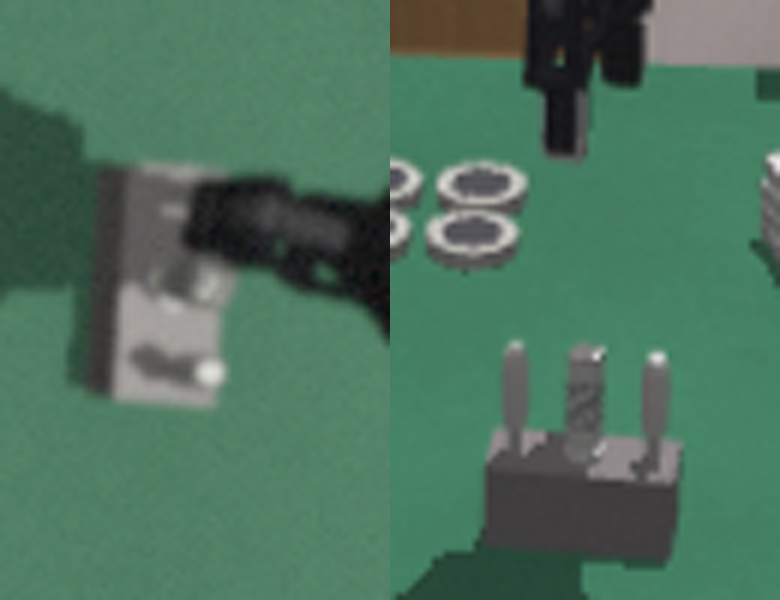

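```bash
python3 -m pendant '[{"dx":0.001,"dy":-0.005,"dz":0.04,"wx":0,"wy":0,"wz":0},{"dx":0.001,"dy":-0.005,"dz":0.08,"wx":0,"wy":0,"wz":0},{"dx":0.001,"dy":-0.005,"dz":0.12,"wx":0,"wy":0,"wz":0},{"dx":0.001,"dy":-0.005,"dz":0.16,"wx":0,"wy":0,"wz":0},{"dx":0.001,"dy":-0.005,"dz":0.2,"wx":0,"wy":0,"wz":0},{"dx":0.001,"dy":-0.005,"dz":0.24,"wx":0,"wy":0,"wz":0},{"dx":0.001,"dy":-0.005,"dz":0.28,"wx":0,"wy":0,"wz":0},{"dx":0.001,"dy":-0.005,"dz":0.31,"wx":0,"wy":0,"wz":0}]'; python3 -m pendant '[{"dx":0,"dy":0,"dz":0,"wx":0,"wy":0,"wz":0},{"dx":0,"dy":0,"dz":0,"wx":0,"wy":0,"wz":0},{"dx":0,"dy":0,"dz":0,"wx":0,"wy":0,"wz":0}]'
python3 - <<'E'
from cell import observe,read_camera
import numpy as np,cv2
for n in("top","side"):
    c=read_camera(n);np.savez(n+"1.npz",**c)
f=lambda n,x,y:cv2.resize(np.load(n+"1.npz")["pixels"][y:y+100,x:x+65],None,fx=6,fy=6,interpolation=cv2.INTER_CUBIC)
cv2.imwrite("pics/g3.png",np.hstack([f("top",410,185),f("side",312,75)]))
E
```

```text
t: 2.3
position: [0.4583, -0.322, 0.0751]
tool_rot: [[0.965, -0.261, -0.001], [-0.261, -0.965, 0.0], [-0.001, -0.0, -1.0]]
ft_force: [0.1, -0.6, -0.1]
gripper_width: 0.0852
finger_force: 0.0
t: 2.6
position: [0.4595, -0.3221, 0.0772]
tool_rot: [[0.966, -0.26, 0.001], [-0.26, -0.966, -0.001], [0.001, 0.0, -1.0]]
ft_force: [0.9, -0.1, -0.8]
gripper_width: 0.0858
finger_force: 0.0
```

View pics/g3.png

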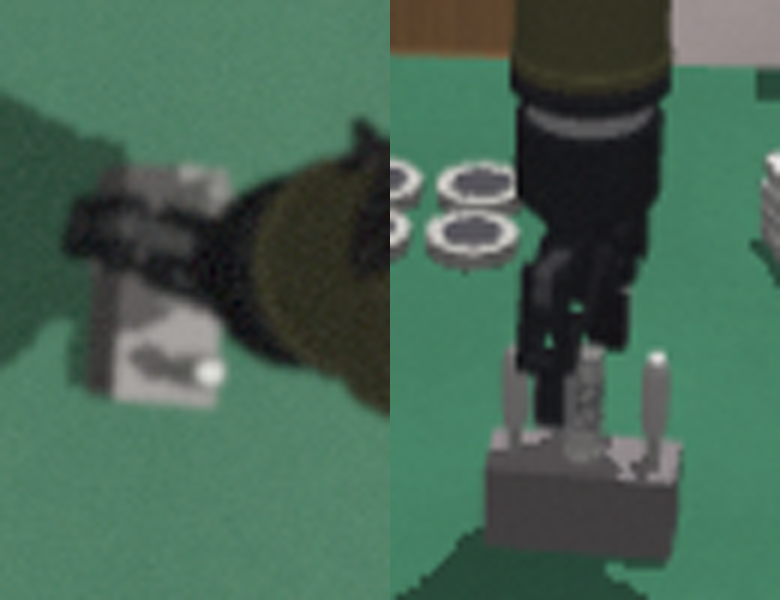

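The fingers straddle the probe, with near and far finger clear of the round tools. Closing now.

```bash
Z='x'; python3 -m pendant '[{"dx":0,"dy":0,"dz":0,"wx":0,"wy":0,"wz":0},{"dx":0,"dy":0,"dz":0,"wx":0,"wy":0,"wz":0},{"dx":0,"dy":0,"dz":0,"wx":0,"wy":0,"wz":0},{"dx":0,"dy":0,"dz":0,"wx":0,"wy":0,"wz":0},{"dx":0,"dy":0,"dz":0,"wx":0,"wy":0,"wz":0},{"dx":0,"dy":0,"dz":0,"wx":0,"wy":0,"wz":0},{"dx":0,"dy":0,"dz":0,"wx":0,"wy":0,"wz":0},{"dx":0,"dy":0,"dz":0,"wx":0,"wy":0,"wz":0}]' 0 50; python3 -m pendant '[{"dx":0,"dy":0,"dz":0,"wx":0,"wy":0,"wz":0},{"dx":0,"dy":0,"dz":0,"wx":0,"wy":0,"wz":0}]'
```

```text
t: 3.5
position: [0.4591, -0.3214, 0.0762]
tool_rot: [[0.966, -0.259, -0.0], [-0.259, -0.966, 0.0], [-0.0, -0.0, -1.0]]
ft_force: [-0.3, 0.0, -1.0]
gripper_width: 0.0156
finger_force: 50.6
t: 3.7
position: [0.4592, -0.3214, 0.0762]
tool_rot: [[0.966, -0.259, -0.0], [-0.259, -0.966, 0.0], [-0.0, -0.0, -1.0]]
ft_force: [0.6, -0.5, -1.3]
gripper_width: 0.0153
finger_force: 50.6
```

```bash
python3 -m pendant '[{"dx":0,"dy":0,"dz":-0.02,"wx":0,"wy":0,"wz":0},{"dx":0,"dy":0,"dz":-0.045,"wx":0,"wy":0,"wz":0},{"dx":0,"dy":0,"dz":-0.07,"wx":0,"wy":0,"wz":0},{"dx":0,"dy":0,"dz":-0.1,"wx":0,"wy":0,"wz":0},{"dx":0,"dy":0,"dz":-0.13,"wx":0,"wy":0,"wz":0},{"dx":0,"dy":0,"dz":-0.16,"wx":0,"wy":0,"wz":0},{"dx":0,"dy":0,"dz":-0.19,"wx":0,"wy":0,"wz":0},{"dx":0,"dy":0,"dz":-0.2,"wx":0,"wy":0,"wz":0}]'; python3 -m pendant '[{"dx":0,"dy":0,"dz":0,"wx":0,"wy":0,"wz":0},{"dx":0,"dy":0,"dz":0,"wx":0,"wy":0,"wz":0},{"dx":0,"dy":0,"dz":0,"wx":0,"wy":0,"wz":0}]'
python3 - <<'E'
from cell import read_camera
import numpy as np,cv2
for n in("top","side"):
    c=read_camera(n);np.savez(n+"2.npz",**c)
E
python3 -m pendant '[{"dx":-0.01,"dy":-0.04,"dz":0,"wx":0,"wy":0,"wz":0.01},{"dx":-0.03,"dy":-0.1,"dz":0,"wx":0,"wy":0,"wz":0.02},{"dx":-0.05,"dy":-0.18,"dz":0,"wx":0,"wy":0,"wz":0.03},{"dx":-0.07,"dy":-0.26,"dz":0,"wx":0,"wy":0,"wz":0.04},{"dx":-0.09,"dy":-0.34,"dz":0,"wx":0,"wy":0,"wz":0.05},{"dx":-0.12,"dy":-0.45,"dz":0,"wx":0,"wy":0,"wz":0.06},{"dx":-0.16,"dy":-0.6,"dz":0,"wx":0,"wy":0,"wz":0.068},{"dx":-0.184,"dy":-0.693,"dz":0,"wx":0,"wy":0,"wz":0.068}]';python3 -m pendant '[{"dx":0,"dy":0,"dz":0,"wx":0,"wy":0,"wz":0},{"dx":0,"dy":0,"dz":0,"wx":0,"wy":0,"wz":0},{"dx":0,"dy":0,"dz":0,"wx":0,"wy":0,"wz":0},{"dx":0,"dy":0,"dz":0,"wx":0,"wy":0,"wz":0}]'
python3 - <<'E'
from cell import read_camera
import numpy as np,cv2
for n in("top","side"):
    c=read_camera(n);np.savez(n+"3.npz",**c)
f=lambda n,x,y:cv2.resize(np.load(n)["pixels"][y:y+110,x:x+85],None,fx=4.5,fy=4.5,interpolation=cv2.INTER_CUBIC)
cv2.imwrite("pics/g4.png",np.hstack([f("side2.npz",300,60),f("side3.npz",280,155)]))
E
```

```text
t: 4.5
position: [0.4599, -0.3221, 0.179]
tool_rot: [[0.966, -0.26, 0.003], [-0.26, -0.966, -0.002], [0.004, 0.001, -1.0]]
ft_force: [0.2, 0.2, -1.4]
gripper_width: 0.0152
finger_force: 50.7
t: 4.8
position: [0.4587, -0.3213, 0.1756]
tool_rot: [[0.966, -0.259, -0.001], [-0.259, -0.966, 0.001], [-0.001, -0.0, -1.0]]
ft_force: [-0.7, 0.0, -1.9]
gripper_width: 0.0157
finger_force: 50.7
t: 5.7
position: [0.4596, 0.0062, 0.1762]
tool_rot: [[0.77, -0.638, -0.0], [-0.638, -0.77, -0.0], [-0.0, 0.0, -1.0]]
ft_force: [0.8, 0.7, -0.5]
gripper_width: 0.0156
finger_force: 50.7
t: 6.1
position: [0.4599, 0.0028, 0.1761]
tool_rot: [[0.77, -0.638, -0.0], [-0.638, -0.77, -0.0], [0.0, 0.001, -1.0]]
ft_force: [0.6, 0.4, -0.5]
gripper_width: 0.0153
finger_force: 50.7
```

View pics/g4.png

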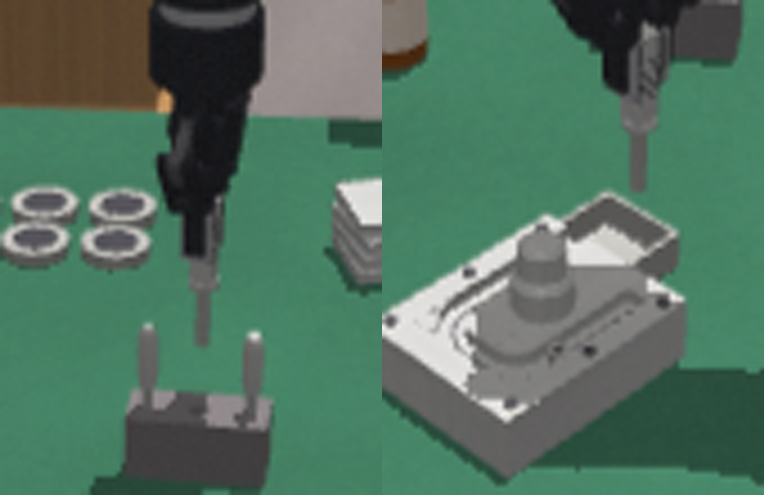

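The side view shows the probe held upright, its tip at px (337,197), above and behind the housing. The spacer should be in the shadowed first straight. I'll calibrate the side camera on the known tip and refine the housing with gradient edges in both views.

```bash
cat >> h.py <<'E'
from scipy.ndimage import map_coordinates,gaussian_filter1d
def gedge(cam,P,Q,ch=None,r=4,lo=.12,hi=.88):
    """mean signed normal offset (px) of strongest gradient along the projected 3D segment P-Q; returns offset pts"""
    im=cam["pixels"].astype(float); g=im[...,2] if ch is None else im[...,ch]
    A,B=proj(cam,P),proj(cam,Q);t=(B-A)/np.linalg.norm(B-A);n=np.array([-t[1],t[0]])
    k=np.arange(-r,r+.01,.1);out=[]
    for s in np.linspace(lo,hi,40):
        c=A+(B-A)*s; q=c+k[:,None]*n
        d=abs(np.gradient(gaussian_filter1d(map_coordinates(g,[q[:,1],q[:,0]],order=1),5)))
        i=d.argmax(); out.append(k[i])
    o=np.array(out); m=np.median(o); return m,abs(o-m).mean(),(A+B)/2+m*n
E
python3 - <<'E'
from h import *
T,S=load("top"),load("side"); S3=load("side3")
# tip
im=S3["pixels"].astype(int); w=im[:,:,2]-im[:,:,1]
pr=proj(S3,np.array([.4599,.0028,.103])); print("pred tip",pr)
cs=[]
for r in range(186,196):
    row=np.clip((w[r,325:350]+40)/35.,0,1); cs.append((row*np.arange(325,350)).sum()/row.sum())
print(np.round(cs,2)); print("col",w[186:206,337])
a=np.radians(-39.44);ex=np.array([np.cos(a),np.sin(a)]);ey=np.array([-ex[1],ex[0]]);H=np.array([.5189,.0535])
W=lambda x,y,z:np.r_[H+ex*x/1e3+ey*y/1e3,z/1e3]
for nm,C,segs in(("top",T,[((-60,75),(60,75)),((-60,75),(-60,-75)),((60,75),(60,-75)),((-60,-75),(0,-75))]),("side",S,[((-60,75),(60,75)),((-60,75),(-60,-75)),((-60,-75),(0,-75)),((60,75),(60,0))])):
    for p,q in segs:
        m,sd,pt=gedge(C,W(*p,45),W(*q,45)); x=onz(C,*pt,.045)[:2]-H
        print(nm,p,q,"off px",round(m,2),round(sd,2),"frame mm",(x@ex*1e3).round(1),(x@ey*1e3).round(1))
E
```

```text
pred tip [336.08365139 197.2457137 ]
[336.58 336.57 336.58 336.56 336.56 336.52 336.42 336.42 336.41 336.4 ]
col [  2   0   1   2   1   1   0  -1  -1   0  -1 -15 -61 -60 -55 -35  -1   0
   0   1]
top (-60, 75) (60, 75) off px -0.4 0.07 frame mm -0.2 76.1
top (-60, 75) (-60, -75) off px 0.55 0.08 frame mm -61.5 -0.3
top (60, 75) (60, -75) off px -0.5 0.06 frame mm 61.3 -0.3
top (-60, -75) (0, -75) off px 0.6 0.06 frame mm -30.0 -76.6
side (-60, 75) (60, 75) off px 0.1 0.07 frame mm -1.5 74.7
side (-60, 75) (-60, -75) off px -0.7 0.1 frame mm -57.7 1.5
side (-60, -75) (0, -75) off px 0.3 0.07 frame mm -29.9 -76.1
side (60, 75) (60, 0) off px -1.0 0.45 frame mm 63.7 36.7
```

```bash
python3 -m pendant '[{"dx":-0.01,"dy":-0.014,"dz":0,"wx":0,"wy":0,"wz":-0.0005},{"dx":-0.02,"dy":-0.028,"dz":0,"wx":0,"wy":0,"wz":-0.0005},{"dx":-0.03,"dy":-0.042,"dz":0,"wx":0,"wy":0,"wz":-0.0005},{"dx":-0.04,"dy":-0.056,"dz":0.02,"wx":0,"wy":0,"wz":-0.0005},{"dx":-0.04,"dy":-0.056,"dz":0.05,"wx":0,"wy":0,"wz":-0.0005},{"dx":-0.04,"dy":-0.056,"dz":0.08,"wx":0,"wy":0,"wz":-0.0005},{"dx":-0.04,"dy":-0.056,"dz":0.1,"wx":0,"wy":0,"wz":-0.0005},{"dx":-0.04,"dy":-0.056,"dz":0.1,"wx":0,"wy":0,"wz":-0.0005}]';python3 -m pendant '[{"dx":0,"dy":0,"dz":0,"wx":0,"wy":0,"wz":0},{"dx":0,"dy":0,"dz":0,"wx":0,"wy":0,"wz":0}]'
python3 - <<'E'
from h import *
from cell import read_camera,observe
c=read_camera("side");np.savez("side4.npz",**c)
P=[observe()['position']]
for i in range(4): read_camera("side"); P.append(observe()['position'])
print(np.mean(P,0),np.std(P,0)); 
cv2.imwrite("pics/g5.png",cv2.resize(c["pixels"][185:260,268:368],None,fx=8,fy=8,interpolation=cv2.INTER_CUBIC))
E
```

```text
t: 7.0
position: [0.4614, 0.0391, 0.1248]
tool_rot: [[0.774, -0.633, -0.003], [-0.633, -0.774, -0.0], [-0.002, 0.002, -1.0]]
ft_force: [0.2, 0.3, 0.0]
gripper_width: 0.0155
finger_force: 50.7
t: 7.2
position: [0.4628, 0.0388, 0.1268]
tool_rot: [[0.773, -0.634, 0.001], [-0.634, -0.773, 0.0], [0.001, -0.001, -1.0]]
ft_force: [-0.2, -0.4, -1.4]
gripper_width: 0.0155
finger_force: 50.7
[0.46267805 0.03873289 0.12678619] [8.13688303e-05 4.33101879e-05 6.47629324e-05]
```

View pics/g5.png

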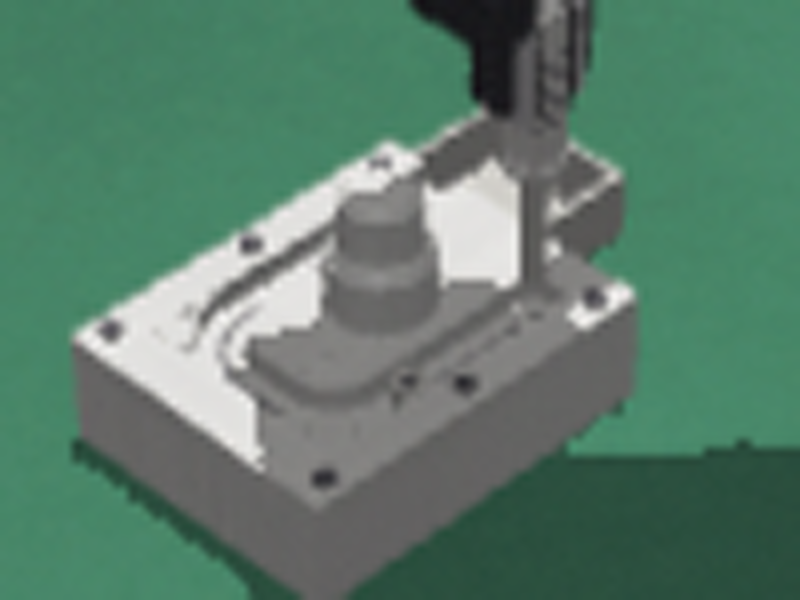

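```bash
python3 - <<'E'
from h import *
S=load("side4"); im=S["pixels"].astype(float); g=im.mean(2)
p=np.array([.46268,.03873,.0536]); print("pred centre",proj(S,p),"front",proj(S,p+[0,.005,0]), "after descent",proj(S,p-[0,0,.0186]))
np.set_printoptions(linewidth=200)
print("cols 328-342; rows 214-232"); print(g[212:230,328:344].astype(int))
E
```

```text
pred centre [333.83575424 219.76511117] front [333.68828479 220.9475709 ] after descent [333.77577304 225.0137967 ]
cols 328-342; rows 214-232
[[226 225 225 224 211  89  89  95 138 132  88  87  87  85  86  86]
 [225 225 224 225 220  90  90  91 107  87  86  87  86  87  86  87]
 [224 225 226 228 223  91  90  90 106 105  87  87  87  86  86  86]
 [225 227 227 229 222  91  91  99 161 173  94  88  85  85  83  89]
 [227 228 229 228 222  90  90 100 167 212 121 104  93  82  82 102]
 [227 228 228 228 222  91  91  98 147 130 129 129 118  87 105 102]
 [227 227 226 226 221  91  91  91 111 129 129 128 128 128 118 109]
 [216 218 226 226 212  92  91  92 116 128 128 129 130 130 131 127]
 [131 143 216 209 149  96  94  94 104 122 126 129 130 126 127 142]
 [131 128 124 111  97  98 101  99  96  98 116 132 130  88  89 161]
 [126 109  98 100 114 113 119 116 103 107 120 136 153  85  89 121]
 [110  96  98 110 157 132 126 126 126 133 135 169 221 144 133 162]
 [ 96 101 112 125 129 130 103 105 132 132 143 217 227 227 218 181]
 [104 120 131 123 112 132 131 131 131 130 131 144 217 213 151  99]
 [125 127 125 103 104 131 132 131 131 129 130 128 122 124  98  99]
 [126 112 119 131 130 131 130 130 130 130 127 112  98  99  97  98]
 [115 117 131 131 130 129 130 130 128 117 105  99  98 100  99  98]
 [131 130 130 130 130 130 129 128 110  98  99  99  99  99  98  99]]
```

```bash
python3 -m pendant '[{"dx":0,"dy":0,"dz":0.004,"wx":0,"wy":0,"wz":0},{"dx":0,"dy":0,"dz":0.008,"wx":0,"wy":0,"wz":0},{"dx":0,"dy":0,"dz":0.012,"wx":0,"wy":0,"wz":0},{"dx":0,"dy":0,"dz":0.016,"wx":0,"wy":0,"wz":0},{"dx":0,"dy":0,"dz":0.02,"wx":0,"wy":0,"wz":0},{"dx":0,"dy":0,"dz":0.022,"wx":0,"wy":0,"wz":0},{"dx":0,"dy":0,"dz":0.022,"wx":0,"wy":0,"wz":0},{"dx":0,"dy":0,"dz":0.022,"wx":0,"wy":0,"wz":0}]'; python3 -m pendant '[{"dx":0,"dy":0,"dz":0.003,"wx":0,"wy":0,"wz":0},{"dx":0,"dy":0,"dz":0.006,"wx":0,"wy":0,"wz":0},{"dx":0,"dy":0,"dz":0.009,"wx":0,"wy":0,"wz":0},{"dx":0,"dy":0,"dz":0.011,"wx":0,"wy":0,"wz":0},{"dx":0,"dy":0,"dz":0.011,"wx":0,"wy":0,"wz":0},{"dx":0,"dy":0,"dz":0.011,"wx":0,"wy":0,"wz":0}]'
```

```text
t: 8.25
position: [0.4623, 0.0387, 0.1153]
tool_rot: [[0.773, -0.634, -0.0], [-0.634, -0.773, 0.0], [-0.0, 0.0, -1.0]]
ft_force: [0.6, 0.3, 0.4]
gripper_width: 0.0154
finger_force: 50.7
t: 8.85
position: [0.4623, 0.0387, 0.1098]
tool_rot: [[0.773, -0.634, -0.0], [-0.634, -0.773, 0.0], [-0.0, 0.0, -1.0]]
ft_force: [0.2, -0.7, -1.1]
gripper_width: 0.0153
finger_force: 50.7
```

```bash
for i in 1; do python3 -m pendant '[{"dx":0.003,"dy":0,"dz":0,"wx":0,"wy":0,"wz":0},{"dx":0.006,"dy":0,"dz":0,"wx":0,"wy":0,"wz":0},{"dx":0.006,"dy":0,"dz":0,"wx":0,"wy":0,"wz":0},{"dx":0.006,"dy":0,"dz":0,"wx":0,"wy":0,"wz":0}]'; python3 -m pendant '[{"dx":-0.004,"dy":0,"dz":0,"wx":0,"wy":0,"wz":0},{"dx":-0.008,"dy":0,"dz":0,"wx":0,"wy":0,"wz":0},{"dx":-0.012,"dy":0,"dz":0,"wx":0,"wy":0,"wz":0},{"dx":-0.012,"dy":0,"dz":0,"wx":0,"wy":0,"wz":0},{"dx":-0.012,"dy":0,"dz":0,"wx":0,"wy":0,"wz":0}]'; done
```

```text
t: 9.25
position: [0.4647, 0.0367, 0.1098]
tool_rot: [[0.773, -0.634, -0.0], [-0.634, -0.773, 0.0], [-0.0, 0.0, -1.0]]
ft_force: [0.4, 0.5, -0.8]
gripper_width: 0.0152
finger_force: 50.7
t: 9.75
position: [0.4602, 0.0405, 0.1099]
tool_rot: [[0.773, -0.634, 0.0], [-0.634, -0.773, -0.0], [0.0, -0.0, -1.0]]
ft_force: [0.1, -1.4, -0.6]
gripper_width: 0.0155
finger_force: 50.6
```

```bash
python3 -m pendant '[{"dx":-0.003,"dy":0,"dz":0,"wx":0,"wy":0,"wz":0},{"dx":-0.003,"dy":0,"dz":0,"wx":0,"wy":0,"wz":0},{"dx":-0.003,"dy":0,"dz":0,"wx":0,"wy":0,"wz":0}]'; python3 -m pendant '[{"dx":0.005,"dy":0,"dz":0,"wx":0,"wy":0,"wz":0},{"dx":0.01,"dy":0,"dz":0,"wx":0,"wy":0,"wz":0},{"dx":0.015,"dy":0,"dz":0,"wx":0,"wy":0,"wz":0},{"dx":0.018,"dy":0,"dz":0,"wx":0,"wy":0,"wz":0},{"dx":0.018,"dy":0,"dz":0,"wx":0,"wy":0,"wz":0},{"dx":0.018,"dy":0,"dz":0,"wx":0,"wy":0,"wz":0}]'
```

```text
t: 10.05
position: [0.4597, 0.041, 0.1099]
tool_rot: [[0.773, -0.634, 0.002], [-0.634, -0.773, -0.001], [0.001, -0.001, -1.0]]
ft_force: [4.3, -4.1, -2.9]
gripper_width: 0.0154
finger_force: 50.4
t: 10.65
position: [0.4653, 0.0362, 0.1097]
tool_rot: [[0.774, -0.634, -0.001], [-0.634, -0.774, 0.0], [-0.001, 0.0, -1.0]]
ft_force: [-1.8, 0.8, -0.1]
gripper_width: 0.0153
finger_force: 50.9
```

```bash
python3 -m pendant '[{"dx":-0.004,"dy":0,"dz":0,"wx":0,"wy":0,"wz":0},{"dx":-0.0084,"dy":0,"dz":0,"wx":0,"wy":0,"wz":0},{"dx":-0.0084,"dy":0,"dz":0.002,"wx":0,"wy":0,"wz":0},{"dx":-0.0084,"dy":0,"dz":0.003,"wx":0,"wy":0,"wz":0},{"dx":-0.0084,"dy":0,"dz":0.003,"wx":0,"wy":0,"wz":0},{"dx":-0.0084,"dy":0,"dz":0.003,"wx":0,"wy":0,"wz":0}]'; python3 -m pendant '[{"dx":0,"dy":0,"dz":0.002,"wx":0,"wy":0,"wz":0},{"dx":0,"dy":0,"dz":0.002,"wx":0,"wy":0,"wz":0},{"dx":0,"dy":0,"dz":0.002,"wx":0,"wy":0,"wz":0}]'
```

```text
t: 11.25
position: [0.4626, 0.0384, 0.1083]
tool_rot: [[0.773, -0.634, 0.0], [-0.634, -0.773, -0.0], [0.0, -0.0, -1.0]]
ft_force: [0.4, 0.1, -1.0]
gripper_width: 0.0153
finger_force: 50.8
t: 11.55
position: [0.4628, 0.0385, 0.1079]
tool_rot: [[0.773, -0.634, 0.001], [-0.634, -0.773, -0.0], [0.001, -0.001, -1.0]]
ft_force: [-1.9, -0.8, 8.0]
gripper_width: 0.0151
finger_force: 51.9
```

```bash
python3 -m pendant '[{"dx":0,"dy":0,"dz":-0.002,"wx":0,"wy":0,"wz":0},{"dx":0,"dy":0.004,"dz":-0.002,"wx":0,"wy":0,"wz":0},{"dx":0,"dy":0.006,"dz":-0.002,"wx":0,"wy":0,"wz":0},{"dx":0,"dy":0.006,"dz":-0.002,"wx":0,"wy":0,"wz":0}]'; python3 -m pendant '[{"dx":0,"dy":0.002,"dz":0,"wx":0,"wy":0,"wz":0},{"dx":0,"dy":0.002,"dz":0,"wx":0,"wy":0,"wz":0},{"dx":0,"dy":0.002,"dz":0,"wx":0,"wy":0,"wz":0}]';  python3 -m pendant '[{"dx":0,"dy":0.002,"dz":0,"wx":0,"wy":0,"wz":0},{"dx":0,"dy":0.002,"dz":0,"wx":0,"wy":0,"wz":0},{"dx":0,"dy":0.002,"dz":0,"wx":0,"wy":0,"wz":0}]'
```

```text
t: 11.95
position: [0.4604, 0.036, 0.1082]
tool_rot: [[0.773, -0.634, -0.0], [-0.634, -0.773, -0.0], [-0.0, 0.0, -1.0]]
ft_force: [-0.1, -0.2, -0.7]
gripper_width: 0.0156
finger_force: 50.8
t: 12.25
position: [0.4602, 0.0356, 0.1083]
tool_rot: [[0.774, -0.634, 0.0], [-0.634, -0.774, 0.0], [0.0, -0.0, -1.0]]
ft_force: [1.8, 0.5, -2.7]
gripper_width: 0.0153
finger_force: 50.7
t: 12.55
position: [0.46, 0.0353, 0.1084]
tool_rot: [[0.774, -0.633, 0.001], [-0.633, -0.774, 0.001], [0.0, -0.001, -1.0]]
ft_force: [3.7, 3.7, -3.2]
gripper_width: 0.0155
finger_force: 50.3
```

```bash
python3 -m pendant '[{"dx":0,"dy":-0.006,"dz":-0.001,"wx":0,"wy":0,"wz":0},{"dx":0,"dy":-0.012,"dz":-0.001,"wx":0,"wy":0,"wz":0},{"dx":0,"dy":-0.018,"dz":-0.001,"wx":0,"wy":0,"wz":0},{"dx":0,"dy":-0.024,"dz":-0.001,"wx":0,"wy":0,"wz":0},{"dx":0,"dy":-0.03,"dz":-0.001,"wx":0,"wy":0,"wz":0},{"dx":0,"dy":-0.036,"dz":-0.001,"wx":0,"wy":0,"wz":0},{"dx":0,"dy":-0.042,"dz":-0.001,"wx":0,"wy":0,"wz":0},{"dx":0,"dy":-0.048,"dz":-0.001,"wx":0,"wy":0,"wz":0}]'; python3 -m pendant '[{"dx":0,"dy":-0.006,"dz":0,"wx":0,"wy":0,"wz":0},{"dx":0,"dy":-0.012,"dz":0,"wx":0,"wy":0,"wz":0},{"dx":0,"dy":-0.018,"dz":0,"wx":0,"wy":0,"wz":0},{"dx":0,"dy":-0.024,"dz":0,"wx":0,"wy":0,"wz":0},{"dx":0,"dy":-0.03,"dz":0,"wx":0,"wy":0,"wz":0},{"dx":0,"dy":-0.036,"dz":0,"wx":0,"wy":0,"wz":0},{"dx":0,"dy":-0.042,"dz":0,"wx":0,"wy":0,"wz":0},{"dx":0,"dy":-0.048,"dz":0,"wx":0,"wy":0,"wz":0}]'
```

```text
t: 13.35
position: [0.4748, 0.0534, 0.1088]
tool_rot: [[0.773, -0.634, -0.0], [-0.634, -0.773, 0.0], [-0.0, 0.0, -1.0]]
ft_force: [-0.2, -0.6, -0.6]
gripper_width: 0.0153
finger_force: 50.7
t: 14.15
position: [0.49, 0.072, 0.1088]
tool_rot: [[0.773, -0.634, -0.0], [-0.634, -0.773, 0.0], [-0.0, 0.0, -1.0]]
ft_force: [0.8, 0.5, -0.5]
gripper_width: 0.0154
finger_force: 50.7
```

```bash
python3 -m pendant '[{"dx":0,"dy":-0.006,"dz":0,"wx":0,"wy":0,"wz":0},{"dx":0,"dy":-0.012,"dz":0,"wx":0,"wy":0,"wz":0},{"dx":0,"dy":-0.018,"dz":0,"wx":0,"wy":0,"wz":0},{"dx":0,"dy":-0.024,"dz":0,"wx":0,"wy":0,"wz":0},{"dx":0,"dy":-0.03,"dz":0,"wx":0,"wy":0,"wz":0},{"dx":0,"dy":-0.036,"dz":0,"wx":0,"wy":0,"wz":0},{"dx":0,"dy":-0.042,"dz":0,"wx":0,"wy":0,"wz":0},{"dx":0,"dy":-0.0486,"dz":0,"wx":0,"wy":0,"wz":0}]'
python3 - <<'E'
import numpy as np
# bend 1 rows from (-35,18): 14 rows of 3.03 mm; shares of 500 mm, dx=+x, dy=-y, restart after row 7
def rows(pts,start):
    return [(round((x-start[0])/500,4),round(-(y-start[1])/500,4)) for x,y in pts]
a=np.arange(1,15)/14*np.pi/2
b1=[(-8-27*np.cos(t),18+27*np.sin(t)) for t in a]
print(rows(b1[:7],(-35,18)));print(rows(b1[7:],b1[6]))
b2=[(8+27*np.sin(t),18+27*np.cos(t)) for t in a]
print(rows(b2[:7],(8,45)));print(rows(b2[7:],b2[6]))
E
```

```text
t: 14.95
position: [0.5054, 0.0907, 0.1088]
tool_rot: [[0.773, -0.634, -0.0], [-0.634, -0.773, -0.0], [-0.0, 0.0, -1.0]]
ft_force: [0.9, 0.9, -0.2]
gripper_width: 0.015
finger_force: 50.7
[(np.float64(0.0003), np.float64(-0.006)), (np.float64(0.0014), np.float64(-0.012)), (np.float64(0.003), np.float64(-0.0178)), (np.float64(0.0053), np.float64(-0.0234)), (np.float64(0.0083), np.float64(-0.0287)), (np.float64(0.0118), np.float64(-0.0337)), (np.float64(0.0158), np.float64(-0.0382))]
[(np.float64(0.0045), np.float64(-0.004)), (np.float64(0.0095), np.float64(-0.0075)), (np.float64(0.0148), np.float64(-0.0105)), (np.float64(0.0203), np.float64(-0.0128)), (np.float64(0.0262), np.float64(-0.0145)), (np.float64(0.0321), np.float64(-0.0155)), (np.float64(0.0382), np.float64(-0.0158))]
[(np.float64(0.006), np.float64(0.0003)), (np.float64(0.012), np.float64(0.0014)), (np.float64(0.0178), np.float64(0.003)), (np.float64(0.0234), np.float64(0.0053)), (np.float64(0.0287), np.float64(0.0083)), (np.float64(0.0337), np.float64(0.0118)), (np.float64(0.0382), np.float64(0.0158))]
[(np.float64(0.004), np.float64(0.0045)), (np.float64(0.0075), np.float64(0.0095)), (np.float64(0.0105), np.float64(0.0148)), (np.float64(0.0128), np.float64(0.0203)), (np.float64(0.0145), np.float64(0.0262)), (np.float64(0.0155), np.float64(0.0321)), (np.float64(0.0158), np.float64(0.0382))]
```

```bash
python3 -m pendant '[{"dx":0.0003,"dy":-0.006,"dz":0,"wx":0,"wy":0,"wz":0},{"dx":0.0014,"dy":-0.012,"dz":0,"wx":0,"wy":0,"wz":0},{"dx":0.003,"dy":-0.0178,"dz":0,"wx":0,"wy":0,"wz":0},{"dx":0.0053,"dy":-0.0234,"dz":0,"wx":0,"wy":0,"wz":0},{"dx":0.0083,"dy":-0.0287,"dz":0,"wx":0,"wy":0,"wz":0},{"dx":0.0118,"dy":-0.0337,"dz":0,"wx":0,"wy":0,"wz":0},{"dx":0.0158,"dy":-0.0382,"dz":0,"wx":0,"wy":0,"wz":0}]'; python3 -m pendant '[{"dx":0.0045,"dy":-0.004,"dz":0,"wx":0,"wy":0,"wz":0},{"dx":0.0095,"dy":-0.0075,"dz":0,"wx":0,"wy":0,"wz":0},{"dx":0.0148,"dy":-0.0105,"dz":0,"wx":0,"wy":0,"wz":0},{"dx":0.0203,"dy":-0.0128,"dz":0,"wx":0,"wy":0,"wz":0},{"dx":0.0262,"dy":-0.0145,"dz":0,"wx":0,"wy":0,"wz":0},{"dx":0.0321,"dy":-0.0155,"dz":0,"wx":0,"wy":0,"wz":0},{"dx":0.0382,"dy":-0.0158,"dz":0,"wx":0,"wy":0,"wz":0}]'
python3 - <<'E'
from h import *
from cell import read_camera
c=read_camera("side");t=read_camera("top")
f=lambda c,x,y:cv2.resize(c["pixels"][y:y+80,x:x+100],None,fx=4,fy=4,interpolation=cv2.INTER_CUBIC)
cv2.imwrite("pics/g6.png",np.vstack([np.hstack([f(c,268,185),f(t,256,165)])]))
E
```

```text
t: 15.65
position: [0.5237, 0.1004, 0.1088]
tool_rot: [[0.773, -0.634, -0.0], [-0.634, -0.773, 0.0], [-0.0, 0.0, -1.0]]
ft_force: [0.7, 0.4, -0.3]
gripper_width: 0.0156
finger_force: 50.7
t: 16.35
position: [0.5435, 0.0942, 0.1088]
tool_rot: [[0.773, -0.634, 0.0], [-0.634, -0.773, 0.0], [0.0, -0.0, -1.0]]
ft_force: [-0.2, 0.1, -0.6]
gripper_width: 0.0155
finger_force: 50.7
```

View pics/g6.png

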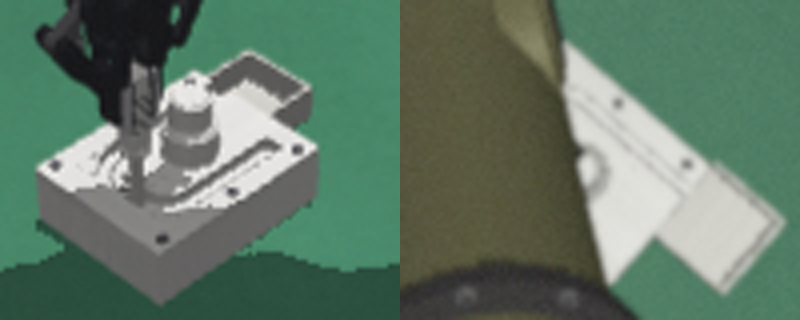

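The first straight is now empty and clean in the side view, and the tip is at px (302,235) past the bend. So the spacer is ahead of the probe. Continuing.

```bash
python3 -m pendant '[{"dx":0.006,"dy":0,"dz":0,"wx":0,"wy":0,"wz":0},{"dx":0.012,"dy":0,"dz":0,"wx":0,"wy":0,"wz":0},{"dx":0.018,"dy":0,"dz":0,"wx":0,"wy":0,"wz":0},{"dx":0.024,"dy":0,"dz":0,"wx":0,"wy":0,"wz":0},{"dx":0.03,"dy":0,"dz":0,"wx":0,"wy":0,"wz":0},{"dx":0.032,"dy":0,"dz":0,"wx":0,"wy":0,"wz":0}]'; python3 -m pendant '[{"dx":0.006,"dy":0.0003,"dz":0,"wx":0,"wy":0,"wz":0},{"dx":0.012,"dy":0.0014,"dz":0,"wx":0,"wy":0,"wz":0},{"dx":0.0178,"dy":0.003,"dz":0,"wx":0,"wy":0,"wz":0},{"dx":0.0234,"dy":0.0053,"dz":0,"wx":0,"wy":0,"wz":0},{"dx":0.0287,"dy":0.0083,"dz":0,"wx":0,"wy":0,"wz":0},{"dx":0.0337,"dy":0.0118,"dz":0,"wx":0,"wy":0,"wz":0},{"dx":0.0382,"dy":0.0158,"dz":0,"wx":0,"wy":0,"wz":0}]'; python3 -m pendant '[{"dx":0.004,"dy":0.0045,"dz":0,"wx":0,"wy":0,"wz":0},{"dx":0.0075,"dy":0.0095,"dz":0,"wx":0,"wy":0,"wz":0},{"dx":0.0105,"dy":0.0148,"dz":0,"wx":0,"wy":0,"wz":0},{"dx":0.0128,"dy":0.0203,"dz":0,"wx":0,"wy":0,"wz":0},{"dx":0.0145,"dy":0.0262,"dz":0,"wx":0,"wy":0,"wz":0},{"dx":0.0155,"dy":0.0321,"dz":0,"wx":0,"wy":0,"wz":0},{"dx":0.0158,"dy":0.0382,"dz":0,"wx":0,"wy":0,"wz":0}]'
```

```text
t: 17.05
position: [0.5559, 0.0838, 0.1088]
tool_rot: [[0.773, -0.634, 0.0], [-0.634, -0.773, -0.0], [0.0, 0.0, -1.0]]
ft_force: [-0.6, 0.7, -0.8]
gripper_width: 0.0153
finger_force: 50.7
t: 17.75
position: [0.5654, 0.0657, 0.1088]
tool_rot: [[0.773, -0.634, -0.0], [-0.634, -0.773, 0.0], [-0.0, -0.0, -1.0]]
ft_force: [0.4, 1.2, -0.1]
gripper_width: 0.0154
finger_force: 50.7
t: 18.45
position: [0.5592, 0.0459, 0.1088]
tool_rot: [[0.773, -0.634, 0.0], [-0.634, -0.773, -0.0], [0.0, -0.0, -1.0]]
ft_force: [0.6, 0.1, -0.7]
gripper_width: 0.0151
finger_force: 50.7
```

```bash
python3 -m pendant '[{"dx":0,"dy":0.006,"dz":0,"wx":0,"wy":0,"wz":0},{"dx":0,"dy":0.012,"dz":0,"wx":0,"wy":0,"wz":0},{"dx":0,"dy":0.018,"dz":0,"wx":0,"wy":0,"wz":0},{"dx":0,"dy":0.024,"dz":0,"wx":0,"wy":0,"wz":0},{"dx":0,"dy":0.03,"dz":0,"wx":0,"wy":0,"wz":0},{"dx":0,"dy":0.036,"dz":0,"wx":0,"wy":0,"wz":0},{"dx":0,"dy":0.042,"dz":0,"wx":0,"wy":0,"wz":0},{"dx":0,"dy":0.048,"dz":0,"wx":0,"wy":0,"wz":0}]'; python3 -m pendant '[{"dx":0,"dy":0.006,"dz":0,"wx":0,"wy":0,"wz":0},{"dx":0,"dy":0.012,"dz":0,"wx":0,"wy":0,"wz":0},{"dx":0,"dy":0.018,"dz":0,"wx":0,"wy":0,"wz":0},{"dx":0,"dy":0.024,"dz":0,"wx":0,"wy":0,"wz":0},{"dx":0,"dy":0.03,"dz":0,"wx":0,"wy":0,"wz":0},{"dx":0,"dy":0.036,"dz":0,"wx":0,"wy":0,"wz":0},{"dx":0,"dy":0.042,"dz":0,"wx":0,"wy":0,"wz":0},{"dx":0,"dy":0.048,"dz":0,"wx":0,"wy":0,"wz":0}]'; python3 -m pendant '[{"dx":0,"dy":0.006,"dz":0,"wx":0,"wy":0,"wz":0},{"dx":0,"dy":0.012,"dz":0,"wx":0,"wy":0,"wz":0},{"dx":0,"dy":0.018,"dz":0,"wx":0,"wy":0,"wz":0},{"dx":0,"dy":0.024,"dz":0,"wx":0,"wy":0,"wz":0},{"dx":0,"dy":0.03,"dz":0,"wx":0,"wy":0,"wz":0},{"dx":0,"dy":0.036,"dz":0,"wx":0,"wy":0,"wz":0},{"dx":0,"dy":0.042,"dz":0,"wx":0,"wy":0,"wz":0},{"dx":0,"dy":0.048,"dz":0,"wx":0,"wy":0,"wz":0}]'
```

```text
t: 19.25
position: [0.544, 0.0275, 0.1088]
tool_rot: [[0.773, -0.634, -0.0], [-0.634, -0.773, 0.0], [-0.0, -0.0, -1.0]]
ft_force: [0.1, -0.0, -0.1]
gripper_width: 0.0154
finger_force: 50.7
t: 20.05
position: [0.5288, 0.0089, 0.1088]
tool_rot: [[0.773, -0.634, -0.0], [-0.634, -0.773, 0.0], [-0.0, -0.0, -1.0]]
ft_force: [-0.2, -0.4, -0.4]
gripper_width: 0.0152
finger_force: 50.7
t: 20.85
position: [0.5136, -0.0097, 0.1088]
tool_rot: [[0.773, -0.634, -0.0], [-0.634, -0.773, 0.0], [-0.0, -0.0, -1.0]]
ft_force: [0.3, 0.2, -0.5]
gripper_width: 0.0152
finger_force: 50.7
```

```bash
python3 -m pendant '[{"dx":0,"dy":0.006,"dz":0,"wx":0,"wy":0,"wz":0},{"dx":0,"dy":0.012,"dz":0,"wx":0,"wy":0,"wz":0},{"dx":0,"dy":0.018,"dz":0,"wx":0,"wy":0,"wz":0},{"dx":0,"dy":0.024,"dz":0,"wx":0,"wy":0,"wz":0},{"dx":0,"dy":0.03,"dz":0,"wx":0,"wy":0,"wz":0},{"dx":0,"dy":0.036,"dz":0,"wx":0,"wy":0,"wz":0},{"dx":0,"dy":0.042,"dz":0,"wx":0,"wy":0,"wz":0},{"dx":0,"dy":0.048,"dz":0,"wx":0,"wy":0,"wz":0}]'; python3 -m pendant '[{"dx":0,"dy":0.002,"dz":0,"wx":0,"wy":0,"wz":0},{"dx":0,"dy":0.002,"dz":0,"wx":0,"wy":0,"wz":0},{"dx":0,"dy":0.002,"dz":0,"wx":0,"wy":0,"wz":0},{"dx":0,"dy":0.002,"dz":0,"wx":0,"wy":0,"wz":0}]'
python3 - <<'E'
from h import *
from cell import read_camera
for n in("side","top"): np.savez(n+"6.npz",**read_camera(n))
S0,S6=load("side"),load("side6")
a=np.radians(-39.44);ex=np.array([np.cos(a),np.sin(a)]);ey=np.array([-ex[1],ex[0]]);H=np.array([.5189,.0535])
for x,y in((35,-106),(35,-87),(35,-130)): print(proj(S6,np.r_[H+ex*x/1e3+ey*y/1e3,.008]).round(1))
E
```

```text
t: 21.65
position: [0.4983, -0.0282, 0.1088]
tool_rot: [[0.773, -0.634, -0.0], [-0.634, -0.773, 0.0], [-0.0, -0.0, -1.0]]
ft_force: [-0.1, 0.3, -0.5]
gripper_width: 0.0151
finger_force: 50.7
t: 22.05
position: [0.498, -0.0287, 0.1088]
tool_rot: [[0.774, -0.634, 0.0], [-0.634, -0.774, 0.0], [0.0, -0.0, -1.0]]
ft_force: [0.4, 0.1, -0.3]
gripper_width: 0.015
finger_force: 50.7
[330.7 211.9]
[326.1 214.9]
[336.4 208.3]
```

```bash
python3 -m pendant '[{"dx":0,"dy":0,"dz":-0.01,"wx":0,"wy":0,"wz":0},{"dx":0,"dy":0,"dz":-0.03,"wx":0,"wy":0,"wz":0},{"dx":0,"dy":0,"dz":-0.06,"wx":0,"wy":0,"wz":0},{"dx":0,"dy":0,"dz":-0.09,"wx":0,"wy":0,"wz":0},{"dx":0,"dy":0,"dz":-0.12,"wx":0,"wy":0,"wz":0},{"dx":0,"dy":0,"dz":-0.15,"wx":0,"wy":0,"wz":0},{"dx":0,"dy":0,"dz":-0.18,"wx":0,"wy":0,"wz":0},{"dx":0,"dy":0,"dz":-0.18,"wx":0,"wy":0,"wz":0}]'; python3 -m pendant '[{"dx":0.02,"dy":0.03,"dz":0,"wx":0,"wy":0,"wz":-0.007},{"dx":0.05,"dy":0.08,"dz":0,"wx":0,"wy":0,"wz":-0.016},{"dx":0.09,"dy":0.14,"dz":0,"wx":0,"wy":0,"wz":-0.025},{"dx":0.13,"dy":0.21,"dz":0,"wx":0,"wy":0,"wz":-0.034},{"dx":0.17,"dy":0.28,"dz":0,"wx":0,"wy":0,"wz":-0.043},{"dx":0.21,"dy":0.34,"dz":0,"wx":0,"wy":0,"wz":-0.052},{"dx":0.25,"dy":0.4,"dz":0,"wx":0,"wy":0,"wz":-0.061},{"dx":0.29,"dy":0.46,"dz":0,"wx":0,"wy":0,"wz":-0.0676}]';python3 -m pendant '[{"dx":0,"dy":0,"dz":0,"wx":0,"wy":0,"wz":0},{"dx":0,"dy":0,"dz":0,"wx":0,"wy":0,"wz":0},{"dx":0,"dy":0,"dz":0,"wx":0,"wy":0,"wz":0},{"dx":0,"dy":0,"dz":0,"wx":0,"wy":0,"wz":0}]'
python3 - <<'E'
from h import *
from cell import read_camera,observe
for n in("side","top"): np.savez(n+"7.npz",**read_camera(n))
s=observe();R=s['tool_rot'];p=s['position'];print(s['t'],p,R.round(4))
print("rows shares",(R.T@(np.array([.4591,-.3214,p[2]])-p)/.5).round(4), "turn deg", np.degrees(np.arctan2(R[1,0],R[0,0])))
f=lambda c,x,y:cv2.resize(c["pixels"][y:y+60,x:x+80],None,fx=5,fy=5,interpolation=cv2.INTER_CUBIC)
S,T=load("side7"),load("top7")
cv2.imwrite("pics/g7.png",np.vstack([np.hstack([f(S,285,190),f(T,285,185)]),np.hstack([f(S,305,110),f(T,400,200)])]))
E
```

```text
t: 22.95
position: [0.4991, -0.0288, 0.2013]
tool_rot: [[0.773, -0.634, 0.004], [-0.634, -0.773, -0.0], [0.004, -0.003, -1.0]]
ft_force: [0.6, -0.7, -0.9]
gripper_width: 0.0151
finger_force: 50.7
t: 23.75
position: [0.4637, -0.3, 0.1984]
tool_rot: [[0.966, -0.257, -0.0], [-0.257, -0.966, 0.0], [-0.0, -0.0, -1.0]]
ft_force: [0.6, 0.6, -0.1]
gripper_width: 0.015
finger_force: 50.7
t: 24.15
position: [0.4647, -0.2971, 0.1988]
tool_rot: [[0.966, -0.257, 0.0], [-0.257, -0.966, 0.001], [-0.0, -0.001, -1.0]]
ft_force: [-0.7, -0.3, -1.7]
gripper_width: 0.0155
finger_force: 50.7
24.25 [ 0.46466855 -0.29749083  0.19890206] [[ 9.664e-01 -2.571e-01  2.000e-04]
 [-2.571e-01 -9.664e-01  2.000e-04]
 [ 2.000e-04 -3.000e-04 -1.000e+00]]
rows shares [ 0.0015  0.0491 -0.    ] turn deg -14.898143904235843
```

View pics/g7.png

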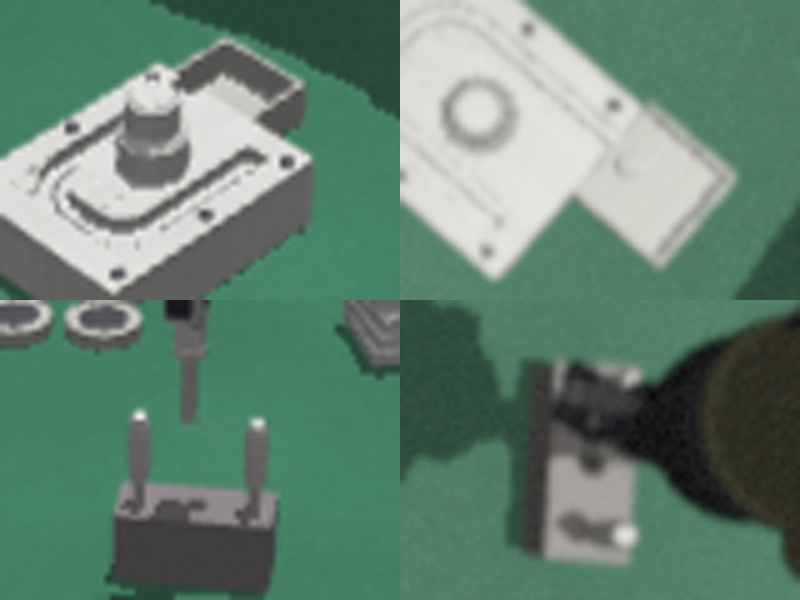

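The channel is empty in both views, and a small disc shows in the tray at about top-view px (329,218), just below the exit. The probe is upright near its tube. I'll check the disc numerically and move over the tube.

```bash
python3 -m pendant '[{"dx":0,"dy":0.015,"dz":0,"wx":0,"wy":0,"wz":0},{"dx":0.001,"dy":0.03,"dz":0,"wx":0,"wy":0,"wz":0},{"dx":0.0015,"dy":0.045,"dz":0,"wx":0,"wy":0,"wz":0},{"dx":0.0015,"dy":0.049,"dz":0,"wx":0,"wy":0,"wz":0},{"dx":0.0015,"dy":0.049,"dz":0.03,"wx":0,"wy":0,"wz":0},{"dx":0.0015,"dy":0.049,"dz":0.06,"wx":0,"wy":0,"wz":0},{"dx":0.0015,"dy":0.049,"dz":0.08,"wx":0,"wy":0,"wz":0},{"dx":0.0015,"dy":0.049,"dz":0.08,"wx":0,"wy":0,"wz":0}]';python3 -m pendant '[{"dx":0,"dy":0,"dz":0,"wx":0,"wy":0,"wz":0},{"dx":0,"dy":0,"dz":0,"wx":0,"wy":0,"wz":0},{"dx":0,"dy":0,"dz":0,"wx":0,"wy":0,"wz":0}]'
python3 - <<'E'
from h import *
from cell import observe
a,b=load("top")["pixels"],load("top7")["pixels"]
d=cv2.absdiff(cv2.GaussianBlur(a,(3,3),0),cv2.GaussianBlur(b,(3,3),0)).max(2)[195:245,255:360]
n,l,st,ce=cv2.connectedComponentsWithStats((d>14).astype(np.uint8))
for i in range(1,n):
    if st[i,4]>3: print(ce[i]+[255,195],st[i,4],onz(load("top"),*(ce[i]+[255,195]),.01).round(4))
s=observe();R=s['tool_rot'];p=s['position'];print(s['t'],p)
print("rows shares",(R.T@(np.array([.4591,-.3214,.0762])-p)/.5).round(4))
E
```

```text
t: 25.05
position: [0.4579, -0.3221, 0.1574]
tool_rot: [[0.966, -0.259, -0.002], [-0.259, -0.966, 0.002], [-0.003, -0.001, -1.0]]
ft_force: [-1.3, 0.1, -1.1]
gripper_width: 0.0151
finger_force: 50.7
t: 25.35
position: [0.459, -0.3227, 0.1595]
tool_rot: [[0.966, -0.259, 0.001], [-0.259, -0.966, -0.001], [0.001, 0.0, -1.0]]
ft_force: [0.0, 0.7, -1.0]
gripper_width: 0.0153
finger_force: 50.7
[286.12121212 212.75757576] 33 [0.4995 0.0852 0.01  ]
[356.65454545 240.18181818] 55 [ 0.4294 -0.1106  0.01  ]
25.35 [ 0.45900368 -0.32268028  0.15947521]
rows shares [-0.0007 -0.0026  0.1665]
```

```bash
python3 -m pendant '[{"dx":-0.0007,"dy":-0.0026,"dz":0.02,"wx":0,"wy":0,"wz":0},{"dx":-0.0007,"dy":-0.0026,"dz":0.04,"wx":0,"wy":0,"wz":0},{"dx":-0.0007,"dy":-0.0026,"dz":0.06,"wx":0,"wy":0,"wz":0},{"dx":-0.0007,"dy":-0.0026,"dz":0.068,"wx":0,"wy":0,"wz":0},{"dx":-0.0007,"dy":-0.0026,"dz":0.072,"wx":0,"wy":0,"wz":0},{"dx":-0.0007,"dy":-0.0026,"dz":0.076,"wx":0,"wy":0,"wz":0},{"dx":-0.0007,"dy":-0.0026,"dz":0.08,"wx":0,"wy":0,"wz":0},{"dx":-0.0007,"dy":-0.0026,"dz":0.084,"wx":0,"wy":0,"wz":0}]';python3 -m pendant '[{"dx":0,"dy":0,"dz":0,"wx":0,"wy":0,"wz":0},{"dx":0,"dy":0,"dz":0,"wx":0,"wy":0,"wz":0}]'
python3 - <<'E'
from h import *
from cell import observe
a,b=load("top")["pixels"].astype(int),load("top7")["pixels"].astype(int)
d=(b-a).mean(2)[212:230,316:346]; np.set_printoptions(linewidth=220); print(d.round().astype(int))
s=observe();R=s['tool_rot'];p=s['position']
print("rows shares",(R.T@(np.array([.4591,-.3214,.0762])-p)/.5).round(4))
E
```

```text
t: 26.15
position: [0.4588, -0.3212, 0.1169]
tool_rot: [[0.966, -0.259, 0.0], [-0.259, -0.966, -0.0], [0.001, 0.0, -1.0]]
ft_force: [-0.2, 0.4, -0.2]
gripper_width: 0.0152
finger_force: 50.7
t: 26.35
position: [0.4587, -0.3211, 0.1169]
tool_rot: [[0.966, -0.259, 0.0], [-0.259, -0.966, -0.0], [0.0, -0.0, -1.0]]
ft_force: [-0.3, 0.2, -1.0]
gripper_width: 0.0153
finger_force: 50.7
[[  8   7   6   7   8   8   7   8   7  10   8   9   6  11   7   6   8   7  10   8   9   6   6   7   8  10   7   4   5   7]
 [  7   8   9   8   8   7   6   8   8   9   8   8   9   7   6   8   5   8   8   8   7   7   7   7   8   9   8  11   9   7]
 [  7   7   7   8   8   8   8   7   7   7   9   8   7   8   5   4   6   7   8  10   6   7   8  10   8  10   9   9   8   5]
 [  7   8   8   7   8   7   9   8   8   9   7   7   3   2   4   5   7   7   7  10   6   7   7   7   8   8   8   8   8   8]
 [  6   8   8   8   8   8   8   7   8  10   7   4  -9  -3   4   6  10   9   9   9   9   6   6   7   8   8   8   8   9   9]
 [  9   8   8   7   9   7   6   9   7   4   6  -1 -22  -5   6   7  12   9   8   7   8  10   6   8   8   
[... 830 characters left out ...]
   7   9   7   8   7   8   7   9   5   6   7   3]
 [  7   8   8   8   6   7   7   9   8  10   9   9   7   6   7   7   8   9   9   7   6   7   6   9   8   7   7  10   7  12]
 [  7   6   9   9   7   7   7   5   8   9   6   7   8   6   8   7   7   8   8   7   9   8   7   8   9   7   8   9   8   8]
 [  7   8   9   5   8   5   5   7   8   6  10   9   9   9   9   7   7   8   6   7   9   8   7   7   9   8   5   8   9   9]
 [  2   4   5   6   6   4   3   6   6   6   7   7   8   8   8   7   9   7   8   4   7   7   8   7  10   6   6   9   8   7]
 [  5   6   6   7   1   4   5   3   5   4   8   6  10  11   8   7   6   7   8   7   8   7   8   7   7   9   8   3  12   8]]
rows shares [0.001  0.0003 0.0813]
```

```bash
python3 -m pendant '[{"dx":0.0007,"dy":0,"dz":0.01,"wx":0,"wy":0,"wz":0},{"dx":0.0007,"dy":0,"dz":0.02,"wx":0,"wy":0,"wz":0},{"dx":0.0007,"dy":0,"dz":0.03,"wx":0,"wy":0,"wz":0},{"dx":0.0007,"dy":0,"dz":0.04,"wx":0,"wy":0,"wz":0},{"dx":0.0007,"dy":0,"dz":0.05,"wx":0,"wy":0,"wz":0},{"dx":0.0007,"dy":0,"dz":0.06,"wx":0,"wy":0,"wz":0},{"dx":0.0007,"dy":0,"dz":0.066,"wx":0,"wy":0,"wz":0},{"dx":0.0007,"dy":0,"dz":0.072,"wx":0,"wy":0,"wz":0}]';python3 -m pendant '[{"dx":0,"dy":0,"dz":0.004,"wx":0,"wy":0,"wz":0},{"dx":0,"dy":0,"dz":0.008,"wx":0,"wy":0,"wz":0},{"dx":0,"dy":0,"dz":0.008,"wx":0,"wy":0,"wz":0},{"dx":0,"dy":0,"dz":0.008,"wx":0,"wy":0,"wz":0}]'
```

```text
t: 27.15
position: [0.459, -0.3212, 0.0805]
tool_rot: [[0.966, -0.259, -0.0], [-0.259, -0.966, 0.0], [-0.0, -0.0, -1.0]]
ft_force: [0.7, -1.1, -0.6]
gripper_width: 0.0154
finger_force: 50.8
t: 27.55
position: [0.459, -0.3213, 0.0769]
tool_rot: [[0.966, -0.259, 0.0], [-0.259, -0.966, -0.0], [0.0, 0.0, -1.0]]
ft_force: [-0.2, -0.3, -0.8]
gripper_width: 0.0154
finger_force: 50.8
```

Within 0.7 mm of its seat. I'll lower the last bit, then open fully. The fingers have clear space to both sides in y.

```bash
python3 -m pendant '[{"dx":0,"dy":0,"dz":0.0015,"wx":0,"wy":0,"wz":0},{"dx":0,"dy":0,"dz":0.0015,"wx":0,"wy":0,"wz":0},{"dx":0,"dy":0,"dz":0.0015,"wx":0,"wy":0,"wz":0}]'; python3 -m pendant '[{"dx":0,"dy":0,"dz":0,"wx":0,"wy":0,"wz":0},{"dx":0,"dy":0,"dz":0,"wx":0,"wy":0,"wz":0},{"dx":0,"dy":0,"dz":0,"wx":0,"wy":0,"wz":0},{"dx":0,"dy":0,"dz":0,"wx":0,"wy":0,"wz":0},{"dx":0,"dy":0,"dz":0,"wx":0,"wy":0,"wz":0},{"dx":0,"dy":0,"dz":0,"wx":0,"wy":0,"wz":0},{"dx":0,"dy":0,"dz":0,"wx":0,"wy":0,"wz":0},{"dx":0,"dy":0,"dz":0,"wx":0,"wy":0,"wz":0}]' 1;python3 -m pendant '[{"dx":0,"dy":0,"dz":-0.02,"wx":0,"wy":0,"wz":0},{"dx":0,"dy":0,"dz":-0.06,"wx":0,"wy":0,"wz":0},{"dx":0,"dy":0,"dz":-0.1,"wx":0,"wy":0,"wz":0},{"dx":0,"dy":0,"dz":-0.15,"wx":0,"wy":0,"wz":0},{"dx":0,"dy":0,"dz":-0.2,"wx":0,"wy":0,"wz":0},{"dx":0,"dy":0,"dz":-0.25,"wx":0,"wy":0,"wz":0},{"dx":0,"dy":0,"dz":-0.3,"wx":0,"wy":0,"wz":0},{"dx":0,"dy":0,"dz":-0.3,"wx":0,"wy":0,"wz":0}]'
python3 -m pendant '[{"dx":0,"dy":0.1,"dz":0,"wx":0,"wy":0,"wz":0},{"dx":0,"dy":0.2,"dz":0,"wx":0,"wy":0,"wz":0},{"dx":0,"dy":0.3,"dz":0,"wx":0,"wy":0,"wz":0},{"dx":0,"dy":0.34,"dz":0,"wx":0,"wy":0,"wz":0},{"dx":0,"dy":0.34,"dz":0,"wx":0,"wy":0,"wz":0},{"dx":0,"dy":0.34,"dz":0,"wx":0,"wy":0,"wz":0}]'
python3 - <<'E'
from h import *
from cell import read_camera
for n in("side","top"): np.savez(n+"8.npz",**read_camera(n))
T=load("top8");S=load("side8")
for b in blobs(T["pixels"],(425,205,30,50),170): print("top",b[0].round(1),round(b[1],1),onz(T,*b[0],.1145).round(4))
for b in blobs(S["pixels"],(325,128,40,22),170,1): print("side",b[0].round(1),round(b[1],1))
S0,T0=load("side"),load("top")
for n,A,B in(("side",S0,S),("top",T0,T)):
    d=cv2.absdiff(cv2.GaussianBlur(A["pixels"],(5,5),0),cv2.GaussianBlur(B["pixels"],(5,5),0)).max(2)
    k,l,st,ce=cv2.connectedComponentsWithStats((d>25).astype(np.uint8))
    print(n,[(ce[i].round().astype(int).tolist(),int(st[i,4])) for i in range(1,k) if st[i,4]>5])
E
```

```text
t: 27.85
position: [0.459, -0.3212, 0.0761]
tool_rot: [[0.966, -0.259, 0.0], [-0.259, -0.966, -0.0], [0.0, -0.0, -1.0]]
ft_force: [0.4, 0.5, -0.8]
gripper_width: 0.0154
finger_force: 50.8
t: 28.65
position: [0.459, -0.3212, 0.076]
tool_rot: [[0.966, -0.259, -0.0], [-0.259, -0.966, 0.0], [-0.0, -0.0, -1.0]]
ft_force: [-0.1, 0.3, 0.7]
gripper_width: 0.0851
finger_force: 0.0
t: 29.45
position: [0.4605, -0.3221, 0.2303]
tool_rot: [[0.966, -0.259, 0.006], [-0.259, -0.966, -0.004], [0.006, 0.002, -1.0]]
ft_force: [0.2, -0.8, -0.1]
gripper_width: 0.0853
finger_force: 0.0
t: 30.05
position: [0.4148, -0.485, 0.2256]
tool_rot: [[0.966, -0.259, -0.0], [-0.259, -0.966, 0.001], [-0.001, -0.001, -1.0]]
ft_force: [0.7, 0.8, -0.2]
gripper_width: 0.0853
finger_force: 0.0
top [446.2 216.2] 11.9 [ 0.4951 -0.323   0.1145]
top [446.  231.6] 38.0 [ 0.4566 -0.3225  0.1145]
side [332.5 132.6] 3.4
side [344.5 132.9] 11.3
side [([363, 34], 1779), ([419, 30], 1383), ([493, 53], 2870), ([539, 46], 2211), ([514, 59], 145), ([527, 81], 20), ([400, 145], 888), ([351, 144], 113), ([493, 142], 42), ([506, 140], 8), ([527, 145], 31), ([558, 148], 33), ([520, 159], 291), ([553, 144], 6), ([339, 146], 14), ([500, 146], 11), ([385, 174], 1182), ([326, 152], 14), ([486, 157], 13), ([513, 158], 9), ([445, 192], 1145), ([554, 189], 182), ([427, 179], 7), ([484, 186], 32), ([426, 216], 1203), ([465, 234], 70), ([318, 234], 9), ([527, 251], 76), ([483, 260], 34), ([504, 258], 28), ([499, 265], 44)]
top [([414, 305], 13836), ([286, 213], 7), ([603, 279], 7382), ([595, 379], 2795), ([593, 351], 30), ([579, 361], 11), ([275, 372], 44), ([271, 389], 97)]
```

```bash
python3 -c "
from cell import sign_off
print(sign_off())"
```

```text
the job is handed in; nothing more can be done
None
```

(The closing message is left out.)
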